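# Snap the mixing-cup lid back onto the colour pot

## Task

The orange square lid has been used as a mixing cup and stands mouth-up on the table: turn it over, set it mouth-down on the neck of the white square colour pot, sides in line, and press it down until it snaps and sits fully home on the pot's foot. Keep pressing straight down on it with a firm push of about 10 newtons and finish while still pressing: do not let go at the end. Leave the jars, cup, bowl, brush, eraser and spectacles where they are.

Things in the scene. Friction and masses are not known exactly. Their poses are not given: they have to be found in the camera images.
- lid: deep square snap lid, also a mixing cup: orange plastic, white inside, 60 x 60 mm outside, 34 mm tall, 40 to 85 g, walls 3 mm, closed end 4 mm thick, same every quarter turn. Origin: centre of the OUTER face of its closed end; z points from the closed end to the mouth (up at the start, down once turned over); x, y square to its side walls. Its flat sides let it stand on its side
- lid_mouth (a point): centre of the lid's open mouth, 34 mm from the lid's origin along its z axis, same axes. A bead inside the mouth, 5 mm high, narrows the opening to 49 x 49 mm; behind it the inside is 54 mm square and 30 mm deep in all
- pot: square colour pot, fixed to the table: white foot 70 x 70 mm, 30 mm tall; on it a white square neck 46 mm wide, 22 mm tall, its top 7 mm tapering to 38 mm, with a brown-orange colour cake on top. Origin: centre of its underside, on the table; z up; x, y square to its sides. A black rounded sprung catch stands out of each neck side (53 mm from nose to nose across, 41 mm above the table)
- pot_neck (a point): centre of the top of the pot's neck, 52 mm above the table, axes as the pot. A lid set loosely on rests on the catches, its top about 82 mm above the table; pressing takes up to 7 to 16 N until, with its top near 67 to 70 mm, the catches spring out behind the bead and the force suddenly drops; fully home the mouth meets the foot, lid top 64 mm above the table
- jar_gold: bystander: gold paint jar, 38 mm across, 52 mm tall; origin at its underside; to be left where it is
- jar_red: bystander: red paint jar, 38 mm across, 52 mm tall; origin at its underside; to be left where it is
- jar_black: bystander: dark amber paint jar with black cap, 38 mm across, 52 mm tall; origin at its underside; to be left where it is
- water_cup: bystander: clear round cup, 68 mm across the rim, 85 mm tall; origin at its underside; to be left where it is
- bowl: bystander: white round ceramic bowl, 100 mm across, 38 mm tall; origin at its underside; to be left where it is
- eraser: bystander: black eraser, 45 x 24 x 13 mm; origin at its underside; to be left where it is
- brush: bystander: paint brush lying down, 165 mm long, slender wooden handle; origin at its underside; to be left where it is
- glasses: bystander: spectacles standing on the table, unfolded, about 135 x 115 x 45 mm; origin at its underside; to be left where it is
Things that resemble listed ones, but are neither listed nor needed, are in the scene too. There is more than one size of the lid; the job needs the largest.

How it is judged:
By the outcome, as a careful person would: the job done as asked, in the order asked, and still so for the second after the job is handed in, while the arm keeps its last pose, push and grip.
It also fails if it takes over 72 s, if anything falls off the work surface, if the arm or the gripper's body presses on something with over 40 N, if the wrist force passes 120 N, or if a joint passes its speed limit or range.

## Robot

A 6-joint arm with a two-finger parallel gripper is mounted at the origin on the work surface. World frame = base frame: x ahead of the robot, y to its left, z up, the work surface at z = 0. Lengths are in m, angles in degrees, forces in N, time in s.
With the tool pointing down it reaches from about 0.2 to 0.875 m from the base axis. Payload 3.4 kg.
Tool frame: the origin (TCP) lies at the very end of the fingers, on their centre line; the grasp point (between the pads) lies 19 mm behind it; z points along the fingers, y is the line along which they close (so a half turn about z gives the same grasp; the last joint's range is limited). The gripper opens to 94 mm and grips with 3 to 60 N. Pads are 16 mm wide; open, the fingers measure 119 mm over their backs; the gripper's body (75 mm by 177 mm) begins 78 mm behind the grasp point.
Start: joints at [60.905, 15.808, 86.224, -0, 77.962, -6.933], TCP at [0.217, 0.533, 0.205] pointing down, gripper open.
Joint ranges: [-165.64, 165.64], [-43.16, 119.46], [12.63, 154.43], [-67.54, 247.53], [6.08, 155.33], [-154.97, 154.97]. Speed limits (degrees/s): [147.25, 147.25, 180, 180, 180, 180].

## Interface

Orientations are given as a 3x3 rotation matrix whose columns are the frame's x, y, z axes.
In Python, from cell import monitor, get_image, calibration, ticket, find_in, landmark_of gives the robot as it stands.
- The arm moves only by the shell command python3 -m inch 'ROWS' [OPENING]. ROWS is JSON, a list of rows, each an object of numbers: "dx", "dy", "dz": the shift along the tool's x, y, z in m; "ax", "ay", "az": the turn, a rotation vector about the tool's x, y, z in rad. A call has 1 to 12 rows; each row is the pose to reach, as a shift and turn from the pose commanded when the call began, along the tool's axes at that moment; what a row does not reach only later rows make up. A row lasts 1/12 s, in which the tool goes at most 41.7 mm and 7.16 degrees, less where a joint would pass 70% of its speed; a pose out of reach is approached as far as the arm can. A call with a gripper value outside its range is refused whole. OPENING is the finger opening in m, from 0 to 0.094, set as the call begins (- or left out, the last holds). The fingers move at their own pace and stop on an object; the grip force is fixed at half the most. Time passes only in rows, so rows that repeat a pose let the fingers close. It gives the time, the measured TCP pose, the force, the opening and the grip force at its end, in the units of the state.
- monitor.get_state(): the state, without advancing time (a new reading comes with each control period).
- get_image(name): name is "side" or "top"; returns (picture, depth): 420x560x3 uint8, red, green, blue; 420x560 float32, m along the optical axis (not along the pixel's ray), 0 where there is no reading.
- calibration(name): a dict with "fx", "fy", "cx", "cy" (pixels), "k1" (the pictures are not rectified: a ray, as slopes to the right and down, at radius r is drawn at 1 + k1 r^2 times it, then the intrinsics apply), "T" (4x4, takes a point from camera to world coordinates). Camera axes: x right, y down, z forward; pixel columns grow to the right and rows downward; lengths in m; the calibration is good to about 2 mm. A picture is of the moment at which its call begins. calibration takes no time and is no camera call.
- ticket.close_job(): hands the job in; it is judged then, once.
Trained networks look in the newest picture that a camera, given by its name, has taken for a name from the list of things; names that differ only in an ending like _2 or _b are one class to them, and where a whole thing is asked for, a point or a joint stands for the part that bears it (a point fixed in the world has none). Each returns a list of dicts, best first, with "score" (0 to 1); they miss things now and then, are a little off and sometimes report something else, mostly with a low value. They report only what shows in the picture. A call takes as long as a camera call. They do not tell look-alikes from the thing itself.
- find_in(target, camera): "bbox" ([left, top, right, bottom] in pixels, round what is visible of it).
- landmark_of(target, camera): "pixel" ([column, row] in pixels: a listed point, or the origin of a listed thing).
The state is a dict: "t": time; "q": joint angles; "joint_vel": joint speeds; "effort": joint torques, N m; "eef_pos": TCP position; "eef_rot": TCP orientation; "wrist_force": force on the tool from outside, world axes, zero at the start; "ft_torque": the same for the moment, N m; "width": opening from 0.0 (shut) to 1.0 (fully open); "grip_force": force on a finger pad.
Only numpy, scipy, OpenCV 4.12 (cv2) and the standard library are available. Lean on these libraries where they do the work, as an engineer would, in place of code of your own. Each camera call takes 0.05 s, during which the arm holds its last target. There are 200 camera calls.

## Working session

There is one attempt and no reset: what is moved stays moved. The work goes in short steps, Python scripts to look and compute and a shell command to move; the robot and the scene stay as the last step left them, time stands still between calls to the robot, and variables do not carry over. Pictures are saved under pics/ and viewed, at most 11 in all, crops included, and the job is handed in when it is done.

```bash
mkdir -p pics; ls; cat > h.py <<'E'
import numpy as np, cv2
from cell import monitor, get_image, calibration, ticket, find_in, landmark_of
def ray(name,px):
    c=calibration(name); K=np.array([[c['fx'],0,c['cx']],[0,c['fy'],c['cy']],[0,0,1.]])
    return cv2.undistortPoints(np.array([[px]],float),K,np.array([c['k1'],0,0,0.])).ravel() if False else und(c,px)
def und(c,px):
    d=np.array([(px[0]-c['cx'])/c['fx'],(px[1]-c['cy'])/c['fy']]); u=d.copy()
    for _ in range(20): u=d/(1+c['k1']*(u@u))
    return u
def at_z(name,px,z):
    c=calibration(name);T=np.array(c['T']);u=und(c,px);d=T[:3,:3]@[u[0],u[1],1];o=T[:3,3]
    return o+d*(z-o[2])/d[2]
def at_depth(name,px,dep):
    c=calibration(name);T=np.array(c['T']);u=und(c,px)
    return T[:3,:3]@(np.array([u[0],u[1],1])*dep)+T[:3,3]
def cloud(name,dep):
    c=calibration(name);T=np.array(c['T']);v,w=np.mgrid[0:420,0:560]
    d=np.stack([(w-c['cx'])/c['fx'],(v-c['cy'])/c['fy']],-1);u=d.copy()
    for _ in range(20): u=d/(1+c['k1']*(u**2).sum(-1,keepdims=True))
    P=np.concatenate([u,np.ones((420,560,1))],-1)*dep[...,None]
    return P@T[:3,:3].T+T[:3,3]
E
python3 - <<'E'
from h import *
np.set_printoptions(precision=3,suppress=True)
for n in('top','side'):
    im,d=get_image(n); cv2.imwrite(f'pics/{n}0.png',im[...,::-1]); np.save(f'{n}0.npy',d)
    print(n,np.array(calibration(n)['T']))
    for t in('lid','pot'):
        for b in find_in(t,n): print(t,b)
    for t in('lid_mouth','pot_neck'):
        for b in landmark_of(t,n):
            p=[int(x) for x in b['pixel']]; print(t,b, at_depth(n,b['pixel'],d[p[1],p[0]]))
print(monitor.get_state())
E
```

```text
pics
top [[-0.002 -0.996  0.09   0.445]
 [-1.     0.001 -0.014 -0.003]
 [ 0.014 -0.09  -0.996  1.563]
 [ 0.     0.     0.     1.   ]]
lid {'bbox': [297.7, 214.6, 323.9, 238.3], 'score': 0.76}
lid {'bbox': [336.4, 226.2, 350.8, 237.1], 'score': 0.7}
lid {'bbox': [301.6, 259.2, 317.0, 273.8], 'score': 0.53}
pot {'bbox': [219.5, 210.3, 247.7, 237.8], 'score': 0.75}
lid_mouth {'pixel': [308.6, 221.5], 'score': 0.84} [ 0.544 -0.111  0.01 ]
lid_mouth {'pixel': [304.2, 266.7], 'score': 0.59} [ 0.445 -0.003  1.563]
lid_mouth {'pixel': [342.0, 230.2], 'score': 0.58} [ 0.517 -0.214  0.012]
pot_neck {'pixel': [230.0, 221.4], 'score': 0.94} [0.542 0.129 0.049]
side [[ 0.96  -0.184  0.21   0.365]
 [-0.278 -0.667  0.691 -0.681]
 [ 0.013 -0.722 -0.692  0.765]
 [ 0.     0.     0.     1.   ]]
lid {'bbox': [264.5, 295.5, 286.5, 319.2], 'score': 0.97}
lid {'bbox': [203.4, 268.0, 231.3, 284.6], 'score': 0.96}
lid {'bbox': [255.7, 248.0, 285.0, 282.8], 'score': 0.7}
pot {'bbox': [234.8, 184.7, 266.8, 214.6], 'score': 0.75}
lid_mouth {'pixel': [275.4, 303.6], 'score': 0.69} [ 0.516 -0.205  0.001]
lid_mouth {'pixel': [217.7, 268.6], 'score': 0.56} [ 0.413 -0.09   0.014]
pot_neck {'pixel': [248.4, 186.0], 'score': 0.61} [0.538 0.129 0.05 ]
{'t': 0.5, 'q': array([60.905, 15.808, 86.228,  0.001, 77.962, -6.932]), 'joint_vel': array([ 0.092, -0.101,  0.022, -0.018, -0.012, -0.031]), 'effort': array([ -0.002, -40.408, -23.729,   0.07 ,   0.026,  -0.   ]), 'eef_pos': array([0.217, 0.533, 0.205]), 'eef_rot': array([[-0.926,  0.377,  0.   ],
       [ 0.377,  0.926,  0.   ],
       [ 0.   ,  0.   , -1.   ]]), 'wrist_force': array([-0.22 ,  0.548,  0.79 ]), 'ft_torque': array([-0.041, -0.051, -0.02 ]), 'grip_force': 0.0, 'width': 1.002332159365966}
```

```bash
python3 - <<'E'
import cv2,numpy as np
t=cv2.imread('pics/top0.png');s=cv2.imread('pics/side0.png')
a=cv2.resize(t[170:310,190:390],(800,560),interpolation=cv2.INTER_CUBIC)
b=cv2.resize(s[160:340,180:400],(733,600),interpolation=cv2.INTER_CUBIC)
cv2.imwrite('pics/tc.png',a);cv2.imwrite('pics/sc.png',b)
E
```

```text
(no output)
```

View pics/top0.png

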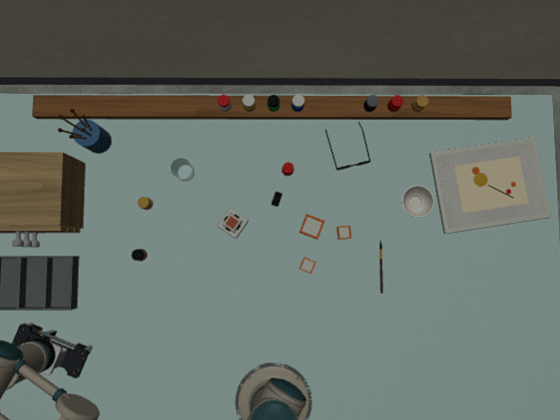

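View pics/tc.png

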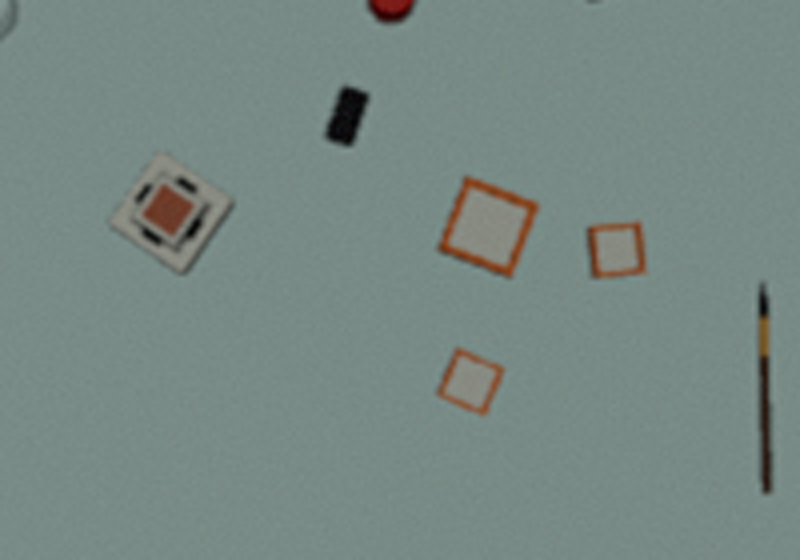

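View pics/sc.png

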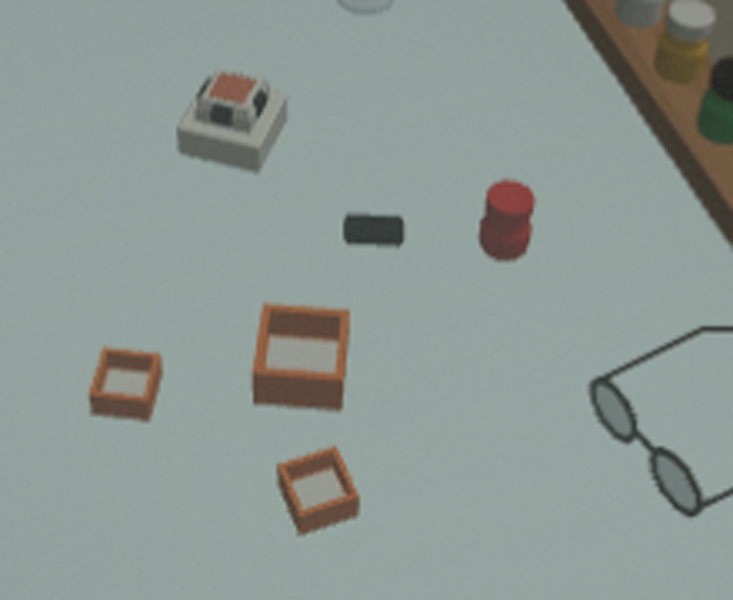

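The top view shows three open orange trays, at pixels (312,226), (344,232) and (307,266). The first is clearly the largest at about 60 mm, and the crops confirm it's the lid. The pot is at (232,223), with the table clear around (270,285). Next I'll fit the lid and pot poses.

```bash
python3 - <<'E'
from h import *
np.set_printoptions(precision=4,suppress=True)
im=cv2.imread('pics/top0.png').astype(int); B,G,R=[im[...,i] for i in range(3)]
def rect(n,mask,roi,z,exp):
    m=np.zeros(mask.shape,bool);l,t,r,b=roi;m[t:b,l:r]=mask[t:b,l:r]
    k,lab,st,_=cv2.connectedComponentsWithStats(m.astype(np.uint8));i=1+st[1:,4].argmax()
    vu=np.argwhere(lab==i)[:,::-1]
    hull=cv2.convexHull(vu.astype(np.int32)).reshape(-1,2)
    W=np.array([at_z(n,p,z)[:2] for p in hull])
    c,s,a=cv2.minAreaRect((W*1000).astype(np.float32)); print(n,exp,'c',np.array(c),'size',s,'ang',a)
rect('top',(R-B>25),(285,205,335,245),.034,'lid60')
white=(R-B>-6)
rect('top',white,(212,203,255,245),.030,'pot foot70')
rect('top',(R-B>25),(222,212,244,234),.052,'cake<38')
im=cv2.imread('pics/side0.png').astype(int); B,G,R=[im[...,i] for i in range(3)]
d=np.load('side0.npy');P=cloud('side',d);
for nm,(l,t,r,b),lo,hi in(('lid',(245,240,295,290),.026,.042),('foot',(228,178,275,218),.024,.036),('neck',(228,178,275,218),.046,.06)):
    Q=P[t:b,l:r].reshape(-1,3);Q=Q[(Q[:,2]>lo)&(Q[:,2]<hi)]
    c,s,a=cv2.minAreaRect((Q[:,:2]*1000).astype(np.float32));print('side depth',nm,len(Q),c,s,a,Q[:,2].mean())
E
```

```text
top lid60 c [ 528.1633 -118.4676] size (61.13602828979492, 60.790470123291016) ang 68.1001968383789
top pot foot70 c [539.762  123.6248] size (71.62337493896484, 70.34371948242188) ang 55.07097625732422
top cake<38 c [539.5436 124.4801] size (30.171348571777344, 29.133129119873047) ang 56.2906494140625
side depth lid 274 (527.8860473632812, -119.2917251586914) (62.85842514038086, 59.98880386352539) 68.53840637207031 0.03211091114418309
side depth foot 239 (539.2368774414062, 122.71653747558594) (73.46923065185547, 69.6036605834961) 56.288700103759766 0.028917188024739946
side depth neck 211 (537.7767944335938, 121.14094543457031) (48.82676696777344, 48.56318283081055) 49.11223602294922 0.05059024125737027
```

```bash
cat >> h.py <<'E'
from scipy.spatial.transform import Rotation as Ro
def R_of(psi,t,s=1):
    "heading psi deg, t deg below horizontal (90=down, >90 inward), s=-1 half-rolled"
    p,t=np.radians([psi,t]);z=np.array([np.cos(t)*np.cos(p),np.cos(t)*np.sin(p),-np.sin(t)])
    y=s*np.array([-np.sin(p),np.cos(p),0]);return np.stack([np.cross(y,z),y,z],1)
def go(G,psi,t,s=1,back=0.,off=.019):
    st=monitor.get_state();R0=st['eef_rot'];R=R_of(psi,t,s)
    tcp=np.array(G)+(off-back)*R[:,2]
    d=R0.T@(tcp-st['eef_pos']);w=Ro.from_matrix(R0.T@R).as_rotvec()
    print('d',np.round(d,4),'w',np.round(w,4),'tcp',np.round(tcp,4))
    return d,w
def show():
    s=monitor.get_state();print('t',round(s['t'],2),'q',np.round(s['q'],1),'p',np.round(s['eef_pos'],4),'R',np.round(s['eef_rot'],3).tolist(),'f',np.round(s['wrist_force'],1),'w',round(s['width']*.094,4),s['grip_force'])
E
python3 -c "
from h import *
go((.528,-.119,.023),-21.8,45,1,.1)
go((.528,-.119,.023),-21.8,90,1,.15)"
```

```text
d [-0.4766 -0.4864  0.1252] w [-0.0024 -0.7854 -0.006 ] tcp [ 0.4748 -0.0977  0.0803]
d [-0.5339 -0.486   0.0514] w [ 0.     -0.     -0.0063] tcp [ 0.528 -0.119  0.154]
```

```bash
R='x'; python3 -m inch '[{"dx":-0.477,"dy":-0.486,"dz":0.02,"ay":-0.785},{"dx":-0.477,"dy":-0.486,"dz":0.02,"ay":-0.785},{"dx":-0.477,"dy":-0.486,"dz":0.02,"ay":-0.785},{"dx":-0.477,"dy":-0.486,"dz":0.02,"ay":-0.785},{"dx":-0.477,"dy":-0.486,"dz":0.02,"ay":-0.785},{"dx":-0.477,"dy":-0.486,"dz":0.02,"ay":-0.785},{"dx":-0.477,"dy":-0.486,"dz":0.02,"ay":-0.785},{"dx":-0.477,"dy":-0.486,"dz":0.02,"ay":-0.785},{"dx":-0.477,"dy":-0.486,"dz":0.02,"ay":-0.785},{"dx":-0.477,"dy":-0.486,"dz":0.02,"ay":-0.785},{"dx":-0.477,"dy":-0.486,"dz":0.02,"ay":-0.785},{"dx":-0.477,"dy":-0.486,"dz":0.02,"ay":-0.785}]' 0.085; python3 -c "
from h import *
show();go((.528,-.119,.023),-21.8,45,1,.1)"
```

```text
t 0.5 q [60.9 15.8 86.2  0.  78.  -6.9] p [0.2169 0.5325 0.2055] R [[-0.926, 0.377, 0.0], [0.377, 0.926, 0.0], [0.0, 0.0, -1.0]] f [-0.2  0.5  0.8] w 0.0942 0.0
d [-0.4766 -0.4864  0.1252] w [-0.0024 -0.7854 -0.006 ] tcp [ 0.4748 -0.0977  0.0803]invalid input
```

```bash
python3 -m inch '[{"dx":-0.04,"dy":-0.04,"dz":0.0,"ax":0,"ay":-0.1,"az":0}]' 0.085; python3 -m inch '[{"dx":-0.04,"dy":-0.04}]'; python3 -m inch '[{"dx":-0.40,"dy":-0.40,"dz":0.0,"ax":0,"ay":-0.1,"az":0}]'; python3 -c "
from h import *
show();go((.528,-.119,.023),-21.8,45,1,.1)"
```

```text
t: 0.58
eef_pos: [0.2352, 0.4982, 0.2051]
eef_rot: [[-0.921, 0.378, 0.094], [0.377, 0.926, -0.033], [-0.099, 0.005, -0.995]]
wrist_force: [0.6, 0.3, -0.5]
width: 0.963
grip_force: 0.0
t: 0.67
eef_pos: [0.2507, 0.4556, 0.2081]
eef_rot: [[-0.907, 0.378, 0.188], [0.37, 0.926, -0.076], [-0.203, 0.0, -0.979]]
wrist_force: [-0.1, -0.5, -0.1]
width: 0.914
grip_force: 0.0
t 0.67 q [ 62.2  11.   93.6 -12.1  74.6  -2.5] p [0.2507 0.4556 0.2081] R [[-0.907, 0.378, 0.188], [0.37, 0.926, -0.076], [-0.203, 0.0, -0.979]] f [-0.1 -0.5 -0.1] w 0.0859 0.0
d [-0.3819 -0.4277  0.2095] w [-0.003  -0.5815 -0.0062] tcp [ 0.4748 -0.0977  0.0803]invalid input
```

```bash
python3 -m inch '[{"dx":-0.408,"dy":-0.427,"dz":0.084,"ax":0,"ay":-0.58,"az":0},{"dx":-0.408,"dy":-0.427,"dz":0.084,"ax":0,"ay":-0.58,"az":0},{"dx":-0.408,"dy":-0.427,"dz":0.084,"ax":0,"ay":-0.58,"az":0},{"dx":-0.408,"dy":-0.427,"dz":0.084,"ax":0,"ay":-0.58,"az":0},{"dx":-0.408,"dy":-0.427,"dz":0.084,"ax":0,"ay":-0.58,"az":0},{"dx":-0.408,"dy":-0.427,"dz":0.084,"ax":0,"ay":-0.58,"az":0},{"dx":-0.408,"dy":-0.427,"dz":0.084,"ax":0,"ay":-0.58,"az":0},{"dx":-0.408,"dy":-0.427,"dz":0.084,"ax":0,"ay":-0.58,"az":0},{"dx":-0.408,"dy":-0.427,"dz":0.084,"ax":0,"ay":-0.58,"az":0},{"dx":-0.408,"dy":-0.427,"dz":0.084,"ax":0,"ay":-0.58,"az":0},{"dx":-0.408,"dy":-0.427,"dz":0.084,"ax":0,"ay":-0.58,"az":0},{"dx":-0.408,"dy":-0.427,"dz":0.084,"ax":0,"ay":-0.58,"az":0}]' >/dev/null; python3 -c "
from h import *
show();go((.528,-.119,.023),-21.8,45,1,.1)"
```

```text
t 1.67 q [ 15.1 -12.  132.9 -52.6  32.3 -13.6] p [0.4281 0.0161 0.2069] R [[-0.659, 0.376, 0.651], [0.269, 0.926, -0.264], [-0.702, 0.001, -0.712]] f [-0.1  0.7 -0.5] w 0.085 0.0
d [ 0.0276 -0.088   0.1506] w [-0.0031 -0.0068 -0.0047] tcp [ 0.4748 -0.0977  0.0803]
```

```bash
python3 -m inch '[{"dx":0.028,"dy":-0.088,"dz":0.15,"ax":-0.003,"ay":-0.006,"az":-0.005},{"dx":0.028,"dy":-0.088,"dz":0.15,"ax":-0.003,"ay":-0.006,"az":-0.005},{"dx":0.028,"dy":-0.088,"dz":0.15,"ax":-0.003,"ay":-0.006,"az":-0.005},{"dx":0.028,"dy":-0.088,"dz":0.15,"ax":-0.003,"ay":-0.006,"az":-0.005},{"dx":0.028,"dy":-0.088,"dz":0.15,"ax":-0.003,"ay":-0.006,"az":-0.005},{"dx":0.028,"dy":-0.088,"dz":0.15,"ax":-0.003,"ay":-0.006,"az":-0.005},{"dx":0.028,"dy":-0.088,"dz":0.15,"ax":-0.003,"ay":-0.006,"az":-0.005}]' >/dev/null; python3 -c "
from h import *
show();go((.528,-.119,.023),-21.8,45,1,0)"
```

```text
t 2.25 q [-14.2  -2.3 138.4 -67.5   6.1 -17. ] p [ 0.4735 -0.0881  0.1299] R [[-0.692, 0.378, 0.616], [0.276, 0.926, -0.258], [-0.667, -0.008, -0.745]] f [-0.1  0.9 -0.2] w 0.0852 0.0
d [ 0.0241 -0.007   0.1401] w [-0.0105 -0.055   0.0005] tcp [ 0.5405 -0.124   0.0096]
```

```bash
cat > kin.py <<'E'
from h import *
from scipy.optimize import least_squares
D=[([60.905,15.808,86.228,0,77.962,-6.932],[.217,.533,.205]),([62.2,11.,93.6,-12.1,74.6,-2.5],[.2507,.4556,.2081]),([15.1,-12.,132.9,-52.6,32.3,-13.6],[.4281,.0161,.2069]),([-14.2,-2.3,138.4,-67.5,6.1,-17.],[.4735,-.0881,.1299])]
LIM=np.array([[-165.6,165.6],[-43.1,119.4],[12.7,154.4],[-67.5,247.5],[6.1,155.3],[-154.9,154.9]])
def fk(q,L):
    j=np.radians(q);a1,h,L2,a3,L3,L6=L
    e=lambda ax,a:Ro.from_rotvec(np.array(ax)*a).as_matrix()
    R1=e([0,0,1],j[0]); U=R1@e([0,1,0],j[1]); F=R1@e([0,1,0],j[1]+j[2]-np.pi/2)   # F x = forearm dir
    F=F; W=F@e([1,0,0],SG[0]*j[3])@e([0,1,0],j[4])   # tool dir = W x
    p=R1@[a1,0,h]+U@[0,0,L2]+F@[L3,0,a3]+W[:,0]*L6
    z=W[:,0]; x0=-W@[0,0,-1.]; # tool frame at j6=0
    T=np.stack([np.cross(W[:,1],z),W[:,1],z],1)@e([0,0,1],SG[1]*j[5])
    return p,T
SG=[-1,1]
def fit():
    r=least_squares(lambda L:np.concatenate([fk(q,L)[0]-p for q,p in D]),[.05,.3,.4,.05,.4,.25]);return r
L=[0,0,0,0,0,0]
E
cat > t.py <<'E'
import kin;from kin import *
np.set_printoptions(precision=4,suppress=True)
s=monitor.get_state()
for a in(-1,1):
  for b in(-1,1):
    kin.SG=[a,b];r=fit();print(a,b,r.cost**.5,r.x);p,T=fk(s['q'],r.x);print(np.abs(T-s['eef_rot']).max(),np.abs(T*[-1,-1,1]-s['eef_rot']).max())
E
python3 t.py
```

```text
-1 -1 0.07588213809412213 [ 0.4812 -0.369   0.2533  0.19   -0.0372 -0.147 ]
1.0122829931354946 1.2704906374466294
-1 1 0.07588213809412213 [ 0.4812 -0.369   0.2533  0.19   -0.0372 -0.147 ]
0.5961923051241198 1.4096072641296207
1 -1 0.06629234087437554 [ 0.1874 -0.0594  0.4833  0.0364  0.2429  0.1814]
0.8898724855708005 1.6724867940532921
1 1 0.06629234087437554 [ 0.1874 -0.0594  0.4833  0.0364  0.2429  0.1814]
1.2023495637693273 1.2023495637693278
```

```bash
cat > kin.py <<'E'
from h import *
from scipy.optimize import least_squares
D=[([60.905,15.808,86.228,0,77.962,-6.932],[.217,.533,.205]),([62.2,11.,93.6,-12.1,74.6,-2.5],[.2507,.4556,.2081]),([15.1,-12.,132.9,-52.6,32.3,-13.6],[.4281,.0161,.2069]),([-14.2,-2.3,138.4,-67.5,6.1,-17.],[.4735,-.0881,.1299])]
LIM=np.array([[-165.6,165.6],[-43.1,119.4],[12.7,154.4],[-67.5,247.5],[6.1,155.3],[-154.9,154.9]])
SG=[1,1]; C0=0.
e=lambda ax,a:Ro.from_rotvec(np.array(ax,float)*a).as_matrix()
def fk(q,L):
    j=np.radians(q);a1,h,L2,a3,L3,L6,d,ey,ez=L
    R1=e([0,0,1],j[0]); U=R1@e([0,1,0],j[1]); F=R1@e([0,1,0],j[1]+j[2]-np.pi/2)
    V=F@e([1,0,0],SG[0]*j[3]); W=V@e([0,1,0],j[4])
    p=R1@[a1,d,h]+U@[0,0,L2]+F@[L3,0,a3]+W@[L6,0,ez]+V@[0,ey,0]
    T=np.stack([W[:,1],W[:,2],W[:,0]],1)@e([0,0,1],SG[1]*j[5])
    return p,T
def fit(D=D):
    return least_squares(lambda L:np.concatenate([np.concatenate([fk(q,L)[0]-p for q,p in D]),1e-3*np.array(L)]),[.05,.3,.4,.05,.4,.25,0.05,0,0])
E
cat > t.py <<'E'
import kin;from kin import *
np.set_printoptions(precision=4,suppress=True)
s=monitor.get_state()
for a in(-1,1):
  for b in(-1,1):
    kin.SG=[a,b];r=fit();print(a,b,r.cost**.5,r.x);p,T=fk(s['q'],r.x);print(p-s['eef_pos'],s['eef_rot'].T@T)
E
python3 t.py
```

```text
-1 -1 0.03729827323434369 [ 0.4679 -0.1102  0.0827 -0.117   0.3111 -0.3978 -0.2713  0.3384 -0.2211]
[-0.0011 -0.0086  0.0087] [[-0.9808 -0.1942  0.0193]
 [ 0.1942 -0.9614  0.1948]
 [-0.0193  0.1948  0.9806]]
-1 1 0.03729827323434369 [ 0.4679 -0.1102  0.0827 -0.117   0.3111 -0.3978 -0.2713  0.3384 -0.2211]
[-0.0011 -0.0086  0.0087] [[-0.7049 -0.709   0.0193]
 [ 0.6982 -0.6889  0.1948]
 [-0.1249  0.1508  0.9806]]
1 -1 0.0006870216317738732 [-0.0003  0.1432  0.6284 -0.0667  0.4269  0.3886  0.0738 -0.0043 -0.0034]
[-0.0003 -0.0002 -0.0001] [[ 0.8293 -0.5587 -0.    ]
 [ 0.5587  0.8293 -0.    ]
 [ 0.      0.      1.    ]]
1 1 0.0006870216317738732 [-0.0003  0.1432  0.6284 -0.0667  0.4269  0.3886  0.0738 -0.0043 -0.0034]
[-0.0003 -0.0002 -0.0001] [[ 1. -0. -0.]
 [-0.  1. -0.]
 [ 0.  0.  1.]]
```

```bash
cat >> kin.py <<'E'
L=fit().x
def ik(G,psi,t,s,q0=None,off=.019):
    R=R_of(psi,t,s);tcp=np.array(G)+off*R[:,2];best=None
    def f(q):
        p,T=fk(q,L);return np.concatenate([(p-tcp)*10,(T-R).ravel()])
    az=np.degrees(np.arctan2(G[1],G[0]))
    seeds=[q0] if q0 is not None else [[az,20,90,a,b,c] for a in(-45,0,45,90) for b in(40,90) for c in(-100,0,100)]
    for q in seeds:
        r=least_squares(f,np.clip(q,LIM[:,0]+1,LIM[:,1]-1),bounds=LIM.T)
        if best is None or r.cost<best.cost: best=r
        if best.cost<1e-5: break
    return best.x,best.cost
E
cat > t.py <<'E'
from kin import *
for nm,G,ps in(('lid',(.528,-.119,.024),-21.8),('pot',(.5395,.124,.07),55.5),('set',(.42,.03,.03),-21.8)):
  for k in range(4):
    for t in (20,45,70):
      out=[]
      for s in(1,-1):
        q,c=ik(G,ps+90*k,t,s); out.append(np.round(q).astype(int).tolist() if c<1e-5 else '-')
      print(nm,ps+90*k,t,out)
E
python3 t.py
```

```text
lid -21.8 20 ['-', '-']
lid -21.8 45 [[-20, 25, 145, 182, 35, 89], [-20, 25, 145, 182, 35, -91]]
lid -21.8 70 [[-20, 18, 122, -2, 20, -86], [-20, 18, 122, -2, 20, 94]]
lid 68.2 20 [[-55, 48, 106, 52, 85, 112], [-55, 48, 106, 52, 85, -68]]
lid 68.2 45 [[-47, 34, 108, 43, 68, 127], [-47, 34, 108, 43, 68, -53]]
lid 68.2 70 [[-34, 25, 108, 24, 54, 152], [-34, 25, 108, 24, 54, -28]]
lid 158.2 20 [[-21, 63, 59, 1, 128, 91], [-21, 63, 59, 1, 128, -89]]
lid 158.2 45 [[-21, 48, 73, 1, 104, 91], [-21, 48, 73, 1, 104, -89]]
lid 158.2 70 [[-20, 34, 90, 0, 76, 91], [-20, 34, 90, 0, 76, -89]]
lid 248.2 20 [[11, 52, 93, -52, 91, 61], [11, 52, 93, -52, 91, -119]]
lid 248.2 45 [[5, 38, 98, -41, 73, 50], [5, 38, 98, -41, 73, -130]]
lid 248.2 70 [[-7, 28, 103, -23, 57, 29], [-7, 28, 103, -23, 57, -151]]
pot 55.5 20 [[-37, 40, 135, 86, 70, 96], [-37, 40, 135, 86, 70, -84]]
pot 55.5 45 [[-24, 21, 126, 69, 48, 135], [-24, 21, 126, 69, 48, -45]]
pot 55.5 70 ['-', [-6, 17, 113, 26, 43, 10]]
pot 145.5 20 [[-10, 56, 70, 27, 120, 113], [-10, 56, 70, 27, 120, -67]]
pot 145.5 45 [[-7, 42, 79, 19, 100, 114], [-7,
[... 468 characters left out ...]
5, 24, 154, 218, 44, -92]]
set -21.8 70 [[2, 10, 134, -25, 19, -45], [2, 10, 134, -25, 19, 135]]
set 68.2 20 [[-55, 45, 131, 55, 72, 93], [-55, 45, 131, 55, 72, -87]]
set 68.2 45 [[-44, 26, 130, 51, 57, 116], [-44, 26, 130, 51, 57, -64]]
set 68.2 70 ['-', [-24, 15, 126, 29, 44, -24]]
set 158.2 20 [[-13, 54, 83, 9, 112, 96], [-13, 54, 83, 9, 112, -84]]
set 158.2 45 [[-12, 39, 94, 7, 92, 97], [-12, 39, 94, 7, 92, -83]]
set 158.2 70 [[-9, 25, 107, 5, 67, 100], [-9, 25, 107, 5, 67, -80]]
set 248.2 20 [[26, 50, 98, -39, 95, 69], [26, 50, 98, -39, 95, -111]]
set 248.2 45 [[21, 35, 105, -32, 76, 61], [21, 35, 105, -32, 76, -119]]
set 248.2 70 [[9, 22, 113, -20, 57, 44], [9, 22, 113, -20, 57, -136]]
```

```bash
cat > t.py <<'E'
from kin import *
np.set_printoptions(precision=1,suppress=True)
G=(.528,-.119,.024)
for t in(110,115,120): print(t,ik((.528,-.119,.03),158.2,t,1))
print(ik((.528,-.119,.03),158.2,45,-1));print(ik((.528,-.119,.20),158.2,20,1));print(ik((.5395,.124,.13),145.5,25,1))
d=np.load('side0.npy');P=cloud('side',d);Q=P[(P[...,0]>.84)&(P[...,0]<.97)&(np.abs(P[...,1])<.3)&(P[...,2]<.3)]
np.set_printoptions(precision=3);print(Q[:,2].max(),np.percentile(Q[:,2],[50,90,99]))
print('red',P[218:232,322:332].reshape(-1,3).mean(0))
go((.528,-.119,.023),158.2,45,-1,.15)
E
python3 t.py
```

```text
110 (array([-19.5,  17. , 121.9,  -2.2,  21.1,  94.1]), np.float64(4.384972042284542e-20))
115 (array([-19.3,  16.5, 126.1,  -4.8,  12.5,  97. ]), np.float64(2.788405059185199e-23))
120 (array([-18.8,  16.4, 129.1, -16.7,   6.1, 109.2]), np.float64(0.000612899056910512))
(array([-20.6,  48. ,  72.7,   0.8, 104.4, -89. ]), np.float64(3.3731244425788887e-26))
(array([-20.7,  52.9,  55.6,   1.6, 141.5,  91.6]), np.float64(3.8486284207361844e-28))
(array([ -9.5,  49.5,  69.6,  26.5, 120.8, 115.5]), np.float64(1.7427004901046154e-17))
0.0932748480308393 [0.029 0.072 0.091]
red [ 0.696 -0.037  0.026]
d [-0.106 -0.007  0.114] w [-0.009  1.516 -0.008] tcp [ 0.614 -0.153  0.116]
```

```bash
python3 -m inch '[{"dx":-0.106,"dy":-0.007,"dz":0.114,"ax":-0.009,"ay":1.516,"az":-0.008},{"dx":-0.106,"dy":-0.007,"dz":0.114,"ax":-0.009,"ay":1.516,"az":-0.008},{"dx":-0.106,"dy":-0.007,"dz":0.114,"ax":-0.009,"ay":1.516,"az":-0.008},{"dx":-0.106,"dy":-0.007,"dz":0.114,"ax":-0.009,"ay":1.516,"az":-0.008},{"dx":-0.106,"dy":-0.007,"dz":0.114,"ax":-0.009,"ay":1.516,"az":-0.008},{"dx":-0.106,"dy":-0.007,"dz":0.114,"ax":-0.009,"ay":1.516,"az":-0.008},{"dx":-0.106,"dy":-0.007,"dz":0.114,"ax":-0.009,"ay":1.516,"az":-0.008},{"dx":-0.106,"dy":-0.007,"dz":0.114,"ax":-0.009,"ay":1.516,"az":-0.008},{"dx":-0.106,"dy":-0.007,"dz":0.114,"ax":-0.009,"ay":1.516,"az":-0.008},{"dx":-0.106,"dy":-0.007,"dz":0.114,"ax":-0.009,"ay":1.516,"az":-0.008},{"dx":-0.106,"dy":-0.007,"dz":0.114,"ax":-0.009,"ay":1.516,"az":-0.008},{"dx":-0.106,"dy":-0.007,"dz":0.114,"ax":-0.009,"ay":1.516,"az":-0.008}]' >/dev/null; python3 -c "
from h import *
show();go((.528,-.119,.023),158.2,45,-1,.0);im,d=get_image('side');cv2.imwrite('pics/s1.png',cv2.resize(im[100:400,150:550],(800,600))[...,::-1])"
```

```text
t 3.25 q [-19.6  36.7  67.3  -0.8  97.  -87.2] p [ 0.615  -0.1506  0.1173] R [[-0.862, 0.374, -0.343], [0.36, 0.927, 0.107], [0.358, -0.031, -0.933]] f [ 0.4 -0.3 -0.5] w 0.0849 0.0
d [0.0603 0.     0.1385] w [-0.0245  0.4194 -0.0197] tcp [ 0.5155 -0.114   0.0096]
```

View pics/s1.png

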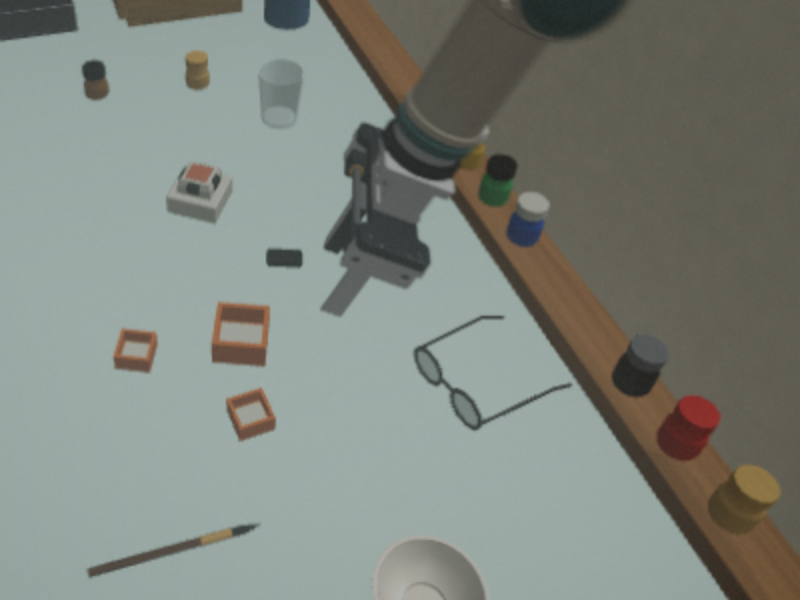

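```bash
python3 -m inch '[{"dx":0,"dy":-0.002,"dz":0.001,"ax":-0.0245,"ay":0.42,"az":-0.02},{"dx":0,"dy":-0.002,"dz":0.001,"ax":-0.0245,"ay":0.42,"az":-0.02},{"dx":0,"dy":-0.002,"dz":0.001,"ax":-0.0245,"ay":0.42,"az":-0.02},{"dx":0,"dy":-0.002,"dz":0.001,"ax":-0.0245,"ay":0.42,"az":-0.02},{"dx":0,"dy":-0.002,"dz":0.001,"ax":-0.0245,"ay":0.42,"az":-0.02},{"dx":0,"dy":-0.002,"dz":0.001,"ax":-0.0245,"ay":0.42,"az":-0.02}]' >/dev/null; python3 -c "
from h import *
show();go((.528,-.119,.0235),158.2,45,-1,.0)"
```

```text
t 3.8 q [-20.8  52.3  47.6   0.9 125.  -88.7] p [ 0.6126 -0.1531  0.1132] R [[-0.656, 0.373, -0.656], [0.264, 0.928, 0.263], [0.707, -0.001, -0.708]] f [-0.1 -0.9  0.6] w 0.085 0.0
d [0.0012 0.0002 0.1469] w [ 0.0003  0.0008 -0.0016] tcp [ 0.5155 -0.114   0.0101]
```

```bash
python3 -m inch '[{"dx":0.001,"dy":0,"dz":0.04,"ax":0,"ay":0,"az":0},{"dx":0.001,"dy":0,"dz":0.08,"ax":0,"ay":0,"az":0},{"dx":0.001,"dy":0,"dz":0.115,"ax":0,"ay":0,"az":0},{"dx":0.001,"dy":0,"dz":0.135,"ax":0,"ay":0,"az":0},{"dx":0.001,"dy":0,"dz":0.147,"ax":0,"ay":0,"az":0},{"dx":0.001,"dy":0,"dz":0.147,"ax":0,"ay":0,"az":0},{"dx":0.001,"dy":0,"dz":0.147,"ax":0,"ay":0,"az":0}]'; python3 -c "
from h import *
go((.528,-.119,.0235),158.2,45,-1,.0)"
```

```text
t: 4.38
eef_pos: [0.5153, -0.1152, 0.0135]
eef_rot: [[-0.659, 0.374, -0.653], [0.266, 0.927, 0.263], [0.704, -0.001, -0.711]]
wrist_force: [0.7, 0.1, -0.2]
width: 0.905
grip_force: 0.0
d [-0.0022  0.0012  0.0026] w [ 0.0015  0.0049 -0.0025] tcp [ 0.5155 -0.114   0.0101]
```

```bash
python3 -m inch '[{"dx":0,"dy":0,"dz":0,"ax":0,"ay":0,"az":0},{"dx":0,"dy":0,"dz":0,"ax":0,"ay":0,"az":0},{"dx":0,"dy":0,"dz":0,"ax":0,"ay":0,"az":0},{"dx":0,"dy":0,"dz":0,"ax":0,"ay":0,"az":0},{"dx":0,"dy":0,"dz":0,"ax":0,"ay":0,"az":0},{"dx":0,"dy":0,"dz":0,"ax":0,"ay":0,"az":0}]' 0.04; python3 -c "
from h import *
show()"
```

```text
t: 4.88
eef_pos: [0.5158, -0.1163, 0.0114]
eef_rot: [[-0.657, 0.376, -0.654], [0.266, 0.927, 0.265], [0.706, 0.0, -0.709]]
wrist_force: [2.7, -0.4, 3.8]
width: 0.638
grip_force: 30.0
t 4.88 q [-20.9  48.2  72.9   0.9 103.8 -88.9] p [ 0.5158 -0.1163  0.0114] R [[-0.657, 0.376, -0.654], [0.266, 0.927, 0.265], [0.706, 0.0, -0.709]] f [ 2.7 -0.4  3.8] w 0.06 30.001080930233
```

```bash
python3 -m inch '[{"dx":0.028,"dy":0,"dz":-0.028,"ax":0,"ay":0,"az":0},{"dx":0.056,"dy":0,"dz":-0.056,"ax":0,"ay":0,"az":0.1},{"dx":0.07,"dy":0,"dz":-0.07,"ax":0,"ay":0,"az":1.57},{"dx":0.07,"dy":0,"dz":-0.07,"ax":0,"ay":0,"az":1.57},{"dx":0.07,"dy":0,"dz":-0.07,"ax":0,"ay":0,"az":1.57},{"dx":0.07,"dy":0,"dz":-0.07,"ax":0,"ay":0,"az":1.57},{"dx":0.07,"dy":0,"dz":-0.07,"ax":0,"ay":0,"az":1.57},{"dx":0.07,"dy":0,"dz":-0.07,"ax":0,"ay":0,"az":1.57},{"dx":0.07,"dy":0,"dz":-0.07,"ax":0,"ay":0,"az":1.57},{"dx":0.07,"dy":0,"dz":-0.07,"ax":0,"ay":0,"az":1.57},{"dx":0.07,"dy":0,"dz":-0.07,"ax":0,"ay":0,"az":1.57},{"dx":0.07,"dy":0,"dz":-0.07,"ax":0,"ay":0,"az":1.57}]' >/dev/null;python3 -m inch '[{"dx":0,"dy":0,"dz":0,"ax":0,"ay":0,"az":1.8},{"dx":0,"dy":0,"dz":0,"ax":0,"ay":0,"az":1.8},{"dx":0,"dy":0,"dz":0,"ax":0,"ay":0,"az":1.8},{"dx":0,"dy":0,"dz":0,"ax":0,"ay":0,"az":1.8},{"dx":0,"dy":0,"dz":0,"ax":0,"ay":0,"az":1.8},{"dx":0,"dy":0,"dz":0,"ax":0,"ay":0,"az":1.8},{"dx":0,"dy":0,"dz":0,"ax":0,"ay":0,"az":1.8},{"dx":0,"dy":0,"dz":0,"ax":0,"ay":0,"az":1.8},{"dx":0,"dy":0,"dz":0,"ax":0,"ay":0,"az":1.8},{"dx":0,"dy":0,"dz":0,"ax":0,"ay":0,"az":1.8},{"dx":0,"dy":0,"dz":0,"ax":0,"ay":0,"az":1.8},{"dx":0,"dy":0,"dz":0,"ax":0,"ay":0,"az":1.8}]' >/dev/null; python3 -c "
from h import *
show();go((.528,-.119,.033),158.2,45,1,.0)"
```

```text
t 6.88 q [-20.9  43.   68.7   0.9 113.3  74.9] p [ 0.515  -0.1164  0.1094] R [[0.735, -0.176, -0.655], [0.005, -0.964, 0.265], [-0.678, -0.198, -0.708]] f [-0.6 -0.2 -1.2] w 0.0601 29.99241292476654
d [0.0613 0.0154 0.0639] w [-0.0026 -0.001   0.2812] tcp [ 0.5155 -0.114   0.0196]
```

```bash
python3 -m inch '[{"dx":0.02,"dy":0.005,"dz":0.02,"ax":-0.003,"ay":-0.001,"az":0.281},{"dx":0.035,"dy":0.009,"dz":0.036,"ax":-0.003,"ay":-0.001,"az":0.281},{"dx":0.045,"dy":0.011,"dz":0.047,"ax":-0.003,"ay":-0.001,"az":0.281},{"dx":0.045,"dy":0.011,"dz":0.047,"ax":-0.003,"ay":-0.001,"az":0.281},{"dx":0.045,"dy":0.011,"dz":0.047,"ax":-0.003,"ay":-0.001,"az":0.281}]' >/dev/null; python3 -c "
from h import *
show();go((.528,-.119,.030),158.2,45,1,.0)"
```

```text
t 7.3 q [-20.6  46.4  71.8   0.9 106.9  90.6] p [ 0.5149 -0.1137  0.0435] R [[0.658, -0.366, -0.658], [-0.255, -0.931, 0.263], [-0.709, -0.005, -0.706]] f [-0.4  0.1 -0.2] w 0.0595 30.0
d [0.0195 0.0002 0.0185] w [0.0003 0.0023 0.0078] tcp [ 0.5155 -0.114   0.0166]
```

```bash
python3 -m inch '[{"dx":0.01,"dy":0,"dz":0.01,"ax":0,"ay":0.002,"az":0.008},{"dx":0.016,"dy":0,"dz":0.015,"ax":0,"ay":0.002,"az":0.008},{"dx":0.018,"dy":0,"dz":0.017,"ax":0,"ay":0.002,"az":0.008},{"dx":0.0195,"dy":0,"dz":0.0185,"ax":0,"ay":0.002,"az":0.008},{"dx":0.0195,"dy":0,"dz":0.0185,"ax":0,"ay":0.002,"az":0.008},{"dx":0.0195,"dy":0,"dz":0.0185,"ax":0,"ay":0.002,"az":0.008}]'; python3 -c "
from h import *
go((.528,-.119,.030),158.2,45,1,.0)"
```

```text
t: 7.8
eef_pos: [0.5163, -0.114, 0.0184]
eef_rot: [[0.658, -0.372, -0.655], [-0.264, -0.928, 0.262], [-0.705, 0.001, -0.709]]
wrist_force: [-0.1, -0.2, 2.0]
width: 0.636
grip_force: 30.0
d [0.0007 0.0002 0.0018] w [ 0.0003 -0.0025 -0.0009] tcp [ 0.5155 -0.114   0.0166]
```

```bash
python3 -m inch '[{"dx":0,"dy":0,"dz":0,"ax":0,"ay":0,"az":0},{"dx":0,"dy":0,"dz":0,"ax":0,"ay":0,"az":0},{"dx":0,"dy":0,"dz":0,"ax":0,"ay":0,"az":0},{"dx":0,"dy":0,"dz":0,"ax":0,"ay":0,"az":0},{"dx":0,"dy":0,"dz":-0.03,"ax":0,"ay":0,"az":0},{"dx":0,"dy":0,"dz":-0.07,"ax":0,"ay":0,"az":0},{"dx":0,"dy":0,"dz":-0.11,"ax":0,"ay":0,"az":0},{"dx":0,"dy":0,"dz":-0.14,"ax":0,"ay":0,"az":0},{"dx":0,"dy":0,"dz":-0.14,"ax":0,"ay":0,"az":0},{"dx":0,"dy":0,"dz":-0.14,"ax":0,"ay":0,"az":0}]' 0.085; python3 -c "
from h import *
im,d=get_image('side');cv2.imwrite('pics/s2.png',cv2.resize(im[200:320,190:350],(800,600))[...,::-1]);np.save('s2.npy',d)
im,d=get_image('top');cv2.imwrite('pics/t2.png',cv2.resize(im[180:270,250:370],(800,600))[...,::-1]);cv2.imwrite('pics/t2f.png',im[...,::-1])
for n in('side','top'): print(n,landmark_of('lid',n),find_in('lid',n))
go((.528,-.119,.032),158.2,110,1,.1)"
```

```text
t: 8.63
eef_pos: [0.6089, -0.151, 0.1166]
eef_rot: [[0.66, -0.372, -0.653], [-0.265, -0.928, 0.261], [-0.703, 0.001, -0.711]]
wrist_force: [-0.6, 0.2, 0.2]
width: 0.906
grip_force: 0.0
side [{'pixel': [217.5, 276.8], 'score': 0.94}, {'pixel': [258.1, 258.3], 'score': 0.76}, {'pixel': [276.9, 311.7], 'score': 0.61}] [{'bbox': [256.6, 244.1, 275.1, 283.4], 'score': 0.95}, {'bbox': [264.0, 293.8, 288.8, 318.6], 'score': 0.88}, {'bbox': [206.9, 265.0, 229.5, 287.0], 'score': 0.77}]
top [{'pixel': [307.3, 265.4], 'score': 0.72}] [{'bbox': [300.2, 258.0, 314.0, 272.6], 'score': 0.67}]
d [-0.074   0.0005  0.0849] w [ 9.0000e-04  1.1353e+00 -8.0000e-04] tcp [ 0.5023 -0.1087  0.1081]
```

View pics/s2.png

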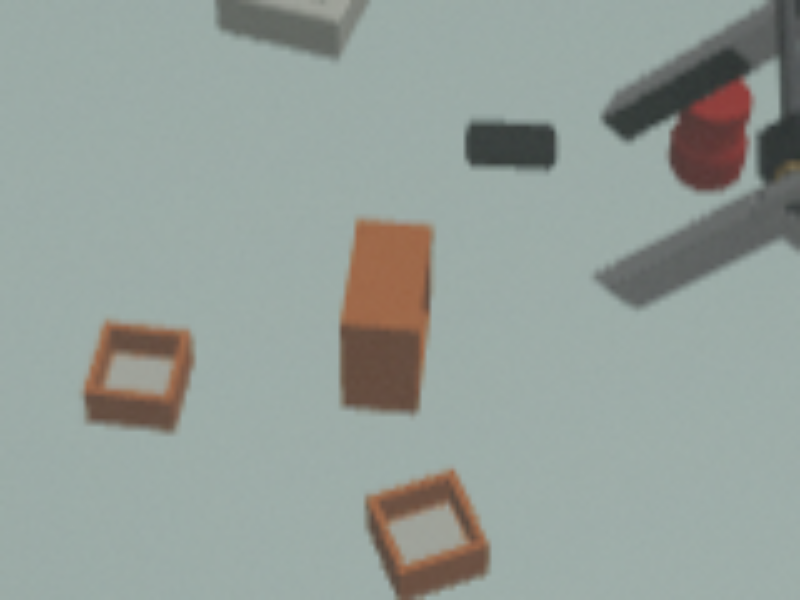

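View pics/t2.png

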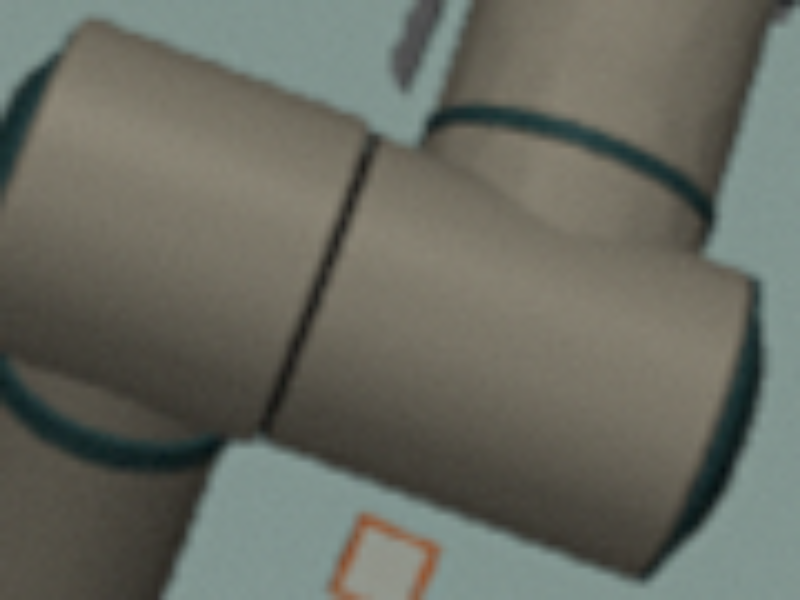

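```bash
python3 - <<'E'
from h import *
P=cloud('side',np.load('s2.npy'))[243:284,255:277].reshape(-1,3)
Q=P[(P[:,2]>.054)&(P[:,2]<.067)]
print(len(Q),Q[:,2].mean(),cv2.minAreaRect((Q[:,:2]*1000).astype(np.float32)),Q.mean(0))
go((.521,-.116,.032),158.2,110,1,.1)
E
```

```text
350 0.05902788801272931 ((520.9924926757812, -117.48954772949219), (61.949310302734375, 34.16069793701172), 68.05574798583984) [ 0.52035406 -0.11910335  0.05902789]
d [-0.0793  0.0003  0.0903] w [ 9.0000e-04  1.1353e+00 -8.0000e-04] tcp [ 0.4953 -0.1057  0.1081]
```

```bash
python3 -m inch '[{"dx":-0.08,"dy":0.001,"dz":0.09,"ax":0.001,"ay":1.135,"az":-0.001},{"dx":-0.08,"dy":0.001,"dz":0.09,"ax":0.001,"ay":1.135,"az":-0.001},{"dx":-0.08,"dy":0.001,"dz":0.09,"ax":0.001,"ay":1.135,"az":-0.001},{"dx":-0.08,"dy":0.001,"dz":0.09,"ax":0.001,"ay":1.135,"az":-0.001},{"dx":-0.08,"dy":0.001,"dz":0.09,"ax":0.001,"ay":1.135,"az":-0.001},{"dx":-0.08,"dy":0.001,"dz":0.09,"ax":0.001,"ay":1.135,"az":-0.001},{"dx":-0.08,"dy":0.001,"dz":0.09,"ax":0.001,"ay":1.135,"az":-0.001},{"dx":-0.08,"dy":0.001,"dz":0.09,"ax":0.001,"ay":1.135,"az":-0.001},{"dx":-0.08,"dy":0.001,"dz":0.09,"ax":0.001,"ay":1.135,"az":-0.001},{"dx":-0.08,"dy":0.001,"dz":0.09,"ax":0.001,"ay":1.135,"az":-0.001},{"dx":-0.08,"dy":0.001,"dz":0.09,"ax":0.001,"ay":1.135,"az":-0.001},{"dx":-0.08,"dy":0.001,"dz":0.09,"ax":0.001,"ay":1.135,"az":-0.001}]' >/dev/null; python3 -c "
from h import *
show();go((.521,-.117,.032),158.1,110,1)"
```

```text
t 9.93 q [-19.4   5.  119.5  -1.4  35.5  93.4] p [ 0.4942 -0.106   0.1089] R [[0.872, -0.371, 0.318], [-0.349, -0.929, -0.127], [0.343, -0.0, -0.939]] f [ 1.2 -0.5  1.2] w 0.085 0.0
d [0.0008 0.0003 0.1012] w [-0.0009 -0.0007  0.0019] tcp [ 0.527  -0.1194  0.0141]
```

```bash
python3 -m inch '[{"dx":0.001,"dy":0,"dz":0.035,"ax":0,"ay":0,"az":0.002},{"dx":0.001,"dy":0,"dz":0.07,"ax":0,"ay":0,"az":0.002},{"dx":0.001,"dy":0,"dz":0.09,"ax":0,"ay":0,"az":0.002},{"dx":0.001,"dy":0,"dz":0.1,"ax":0,"ay":0,"az":0.002},{"dx":0.001,"dy":0,"dz":0.102,"ax":0,"ay":0,"az":0.002},{"dx":0.001,"dy":0,"dz":0.102,"ax":0,"ay":0,"az":0.002}]'>/dev/null; python3 -m inch '[{"dx":0,"dy":0,"dz":0,"ax":0,"ay":0,"az":0},{"dx":0,"dy":0,"dz":0,"ax":0,"ay":0,"az":0},{"dx":0,"dy":0,"dz":0,"ax":0,"ay":0,"az":0},{"dx":0,"dy":0,"dz":0,"ax":0,"ay":0,"az":0},{"dx":0,"dy":0,"dz":0,"ax":0,"ay":0,"az":0},{"dx":0,"dy":0,"dz":0,"ax":0,"ay":0,"az":0}]' 0.04; python3 -c "
from h import *
show();go((.521,-.117,.18),158.1,20,1)"
```

```text
t: 10.93
eef_pos: [0.53, -0.1203, 0.0147]
eef_rot: [[0.87, -0.373, 0.322], [-0.35, -0.928, -0.128], [0.346, -0.001, -0.938]]
wrist_force: [-2.7, 1.3, 5.2]
width: 0.637
grip_force: 30.0
t 10.93 q [-19.6  16.4 123.2  -2.2  20.1  94.3] p [ 0.53   -0.1203  0.0147] R [[0.87, -0.373, 0.322], [-0.35, -0.928, -0.128], [0.346, -0.001, -0.938]] f [-2.7  1.3  5.2] w 0.0599 29.99808970838785
d [ 2.930e-02  1.000e-04 -1.585e-01] w [-9.0000e-04 -1.5755e+00  5.0000e-04] tcp [ 0.5044 -0.1103  0.1735]
```

```bash
python3 -m inch '[{"dx":0.0138,"dy":0,"dz":-0.0375,"ax":0,"ay":0,"az":0},{"dx":0.0276,"dy":0,"dz":-0.075,"ax":0,"ay":-0.05,"az":0},{"dx":0.035,"dy":0,"dz":-0.11,"ax":0,"ay":-0.15,"az":0},{"dx":0.03,"dy":0,"dz":-0.158,"ax":0,"ay":-1.575,"az":0},{"dx":0.03,"dy":0,"dz":-0.158,"ax":0,"ay":-1.575,"az":0},{"dx":0.03,"dy":0,"dz":-0.158,"ax":0,"ay":-1.575,"az":0},{"dx":0.03,"dy":0,"dz":-0.158,"ax":0,"ay":-1.575,"az":0},{"dx":0.03,"dy":0,"dz":-0.158,"ax":0,"ay":-1.575,"az":0},{"dx":0.03,"dy":0,"dz":-0.158,"ax":0,"ay":-1.575,"az":0},{"dx":0.03,"dy":0,"dz":-0.158,"ax":0,"ay":-1.575,"az":0},{"dx":0.03,"dy":0,"dz":-0.158,"ax":0,"ay":-1.575,"az":0},{"dx":0.03,"dy":0,"dz":-0.158,"ax":0,"ay":-1.575,"az":0}]'>/dev/null; python3 -c "
from h import *
show();go((.521,-.117,.18),158.1,20,1);go((.5395,.124,.18),145.5,20,1)"
```

```text
t 11.93 q [-20.7  41.6  64.8   1.1 122.1  91.3] p [ 0.5061 -0.1109  0.1725] R [[0.615, -0.373, -0.695], [-0.247, -0.928, 0.28], [-0.749, -0.001, -0.663]] f [-0.8 -0.1  0.3] w 0.0599 29.997574165463448
d [-0.0019  0.      0.0006] w [-0.0006 -0.3753  0.0004] tcp [ 0.5044 -0.1103  0.1735]
d [-0.0498 -0.2343  0.0549] w [ 0.1895 -0.3737  0.1135] tcp [0.5248 0.1341 0.1735]
```

```bash
python3 -m inch '[{"dx":-0.05,"dy":-0.234,"dz":0.055,"ax":0.1895,"ay":-0.3737,"az":0.1135},{"dx":-0.05,"dy":-0.234,"dz":0.055,"ax":0.1895,"ay":-0.3737,"az":0.1135},{"dx":-0.05,"dy":-0.234,"dz":0.055,"ax":0.1895,"ay":-0.3737,"az":0.1135},{"dx":-0.05,"dy":-0.234,"dz":0.055,"ax":0.1895,"ay":-0.3737,"az":0.1135},{"dx":-0.05,"dy":-0.234,"dz":0.055,"ax":0.1895,"ay":-0.3737,"az":0.1135},{"dx":-0.05,"dy":-0.234,"dz":0.055,"ax":0.1895,"ay":-0.3737,"az":0.1135},{"dx":-0.05,"dy":-0.234,"dz":0.055,"ax":0.1895,"ay":-0.3737,"az":0.1135},{"dx":-0.05,"dy":-0.234,"dz":0.055,"ax":0.1895,"ay":-0.3737,"az":0.1135},{"dx":-0.05,"dy":-0.234,"dz":0.055,"ax":0.1895,"ay":-0.3737,"az":0.1135},{"dx":-0.05,"dy":-0.234,"dz":0.055,"ax":0.1895,"ay":-0.3737,"az":0.1135}]' >/dev/null; python3 - <<'E'
from h import *
show();go((.5395,.124,.18),145.5,20,1)
im,d=get_image('side');cv2.imwrite('pics/s3.png',cv2.resize(im[110:290,180:420],(800,600))[...,::-1]);np.save('s3.npy',d)
im2,d2=get_image('top');cv2.imwrite('pics/t3.png',im2[...,::-1]);np.save('t3.npy',d2)
for n,d,im in(('side',d,im),('top',d2,im2)):
    P=cloud(n,d);im=im.astype(int);m=(im[...,0]-im[...,2]>25)&(P[...,2]>.1)&(np.hypot(P[...,0]-.54,P[...,1]-.124)<.07)
    Q=P[m];print(n,len(Q),np.percentile(Q[:,2],[1,50,99]))
    T=Q[Q[:,2]>np.percentile(Q[:,2],99)-.012];print(len(T),cv2.minAreaRect((T[:,:2]*1000).astype(np.float32)))
    A=np.c_[T[:,:2],np.ones(len(T))];print('plane',np.linalg.lstsq(A,T[:,2],rcond=None)[0])
E
```

```text
t 12.77 q [-10.   49.   67.4  29.5 127.6 118.1] p [0.5236 0.1333 0.1732] R [[0.285, -0.567, -0.773], [-0.196, -0.824, 0.532], [-0.938, -0.0, -0.346]] f [ 0.3  0.6 -0.1] w 0.0597 29.997620321810246
d [-0.0001 -0.0014 -0.0006] w [-0.0008 -0.0039 -0.0003] tcp [0.5248 0.1341 0.1735]
side 542 [0.16861296 0.19949561 0.20243652]
455 ((544.0540161132812, 118.89087677001953), (64.86148834228516, 79.10372924804688), 55.378170013427734)
plane [0.01401051 0.02369981 0.18894467]Traceback (most recent call last):
  File "<stdin>", line 7, in <module>
    return _quantile_unchecked(
        a, q, axis, out, overwrite_input, method, keepdims, weights)
    return _ureduce(a,
                    func=_quantile_ureduce_func,
    ...<5 lines>...
                    overwrite_input=overwrite_input,
                    method=method)
    r = func(a, **kwargs)
    result = _quantile(arr,
                       quantiles=q,
    ...<2 lines>...
                       out=out,
                       weights=wgt)
    slices_having_nans = np.isnan(arr[-1, ...])
                                  ~~~^^^^^^^^^
IndexError: index -1 is out of bounds for axis 0 with size 0
```

View pics/s3.png

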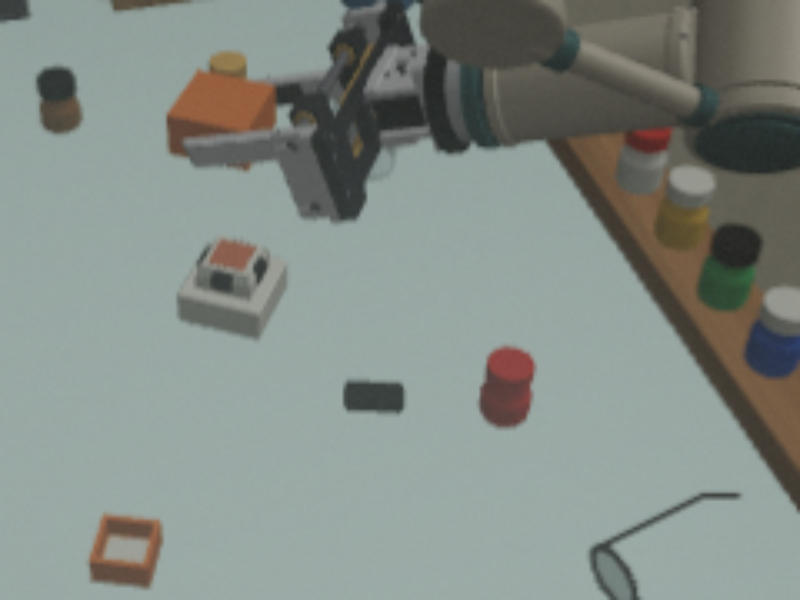

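```bash
python3 - <<'E'
from h import *
im=cv2.imread('pics/t3.png').astype(int);P=cloud('top',np.load('t3.npy'))
m=(im[...,2]-im[...,0]>25);m[:, :190]=0;m[:,265:]=0;m[:190]=0;m[260:]=0
print(m.sum(),np.argwhere(m).min(0) if m.sum() else'',np.argwhere(m).max(0) if m.sum() else '')
P=cloud('side',np.load('s3.npy'));from get3 import *
E
python3 - <<'E'
from h import *
P=cloud('side',np.load('s3.npy'));n='side'
im,_=get_image('side');im=im.astype(int)
m=(im[...,0]-im[...,2]>25);b=np.zeros_like(m);b[125:165,225:268]=1;m&=b
# top face: brighter orange & z near .2
t=m&(abs(P[...,2]-.2)<.006)
t=cv2.morphologyEx(t.astype(np.uint8),cv2.MORPH_OPEN,np.ones((3,3)))>0
W=np.array([at_z('side',p,.200)[:2] for p in np.argwhere(t)[:,::-1]])*1000
r=cv2.minAreaRect(W.astype(np.float32));print(len(W),r)
a=np.radians(55.5);U=W@np.array([[np.cos(a),-np.sin(a)],[np.sin(a),np.cos(a)]])
for i in(0,1): print(np.percentile(U[:,i],[0,1,3,97,99,100]))
print('pot in same axes',np.array([539.5,124])@np.array([[np.cos(a),-np.sin(a)],[np.sin(a),np.cos(a)]]))
im2=cv2.resize(im[120:170,215:285].astype(np.uint8),(700,500),interpolation=cv2.INTER_NEAREST);im2[cv2.resize(t[120:170,215:285].astype(np.uint8),(700,500),interpolation=cv2.INTER_NEAREST)>0,1]=255
cv2.imwrite('pics/m3.png',im2[...,::-1])
E
```

```text
25 [190 246] [205 261]
421 ((535.53955078125, 120.86654663085938), (67.75003051757812, 62.03279495239258), 56.66641616821289)
[368.51748079 370.50538154 372.11010331 434.04669084 435.63550392
 436.4787088 ]
[-403.92295092 -403.12515037 -401.72712983 -343.77410775 -342.43722041
 -341.72307973]
pot in same axes [ 407.76781221 -374.38170538]Traceback (most recent call last):
  File "<stdin>", line 5, in <module>
ModuleNotFoundError: No module named 'get3'
```

View pics/m3.png

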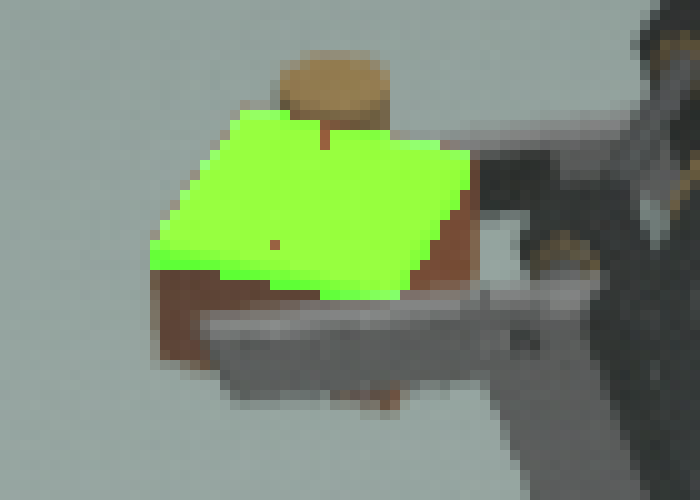

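```bash
python3 -c "
from h import *
go((.5408,.1227,.075),145.5,20,1);go((.5408,.1227,.062),145.5,20,1)"
```

```text
d [ 0.0991 -0.001   0.0342] w [-0.0018 -0.0036 -0.0001] tcp [0.5261 0.1328 0.0685]
d [ 0.1113 -0.001   0.0387] w [-0.0018 -0.0036 -0.0001] tcp [0.5261 0.1328 0.0555]
```

```bash
python3 -m inch '[{"dx":0.03,"dy":-0.001,"dz":0.01,"ax":-0.002,"ay":-0.004,"az":0},{"dx":0.06,"dy":-0.001,"dz":0.021,"ax":-0.002,"ay":-0.004,"az":0},{"dx":0.085,"dy":-0.001,"dz":0.029,"ax":-0.002,"ay":-0.004,"az":0},{"dx":0.099,"dy":-0.001,"dz":0.034,"ax":-0.002,"ay":-0.004,"az":0},{"dx":0.099,"dy":-0.001,"dz":0.034,"ax":-0.002,"ay":-0.004,"az":0},{"dx":0.099,"dy":-0.001,"dz":0.034,"ax":-0.002,"ay":-0.004,"az":0},{"dx":0.099,"dy":-0.001,"dz":0.034,"ax":-0.002,"ay":-0.004,"az":0}]'; python3 -c "
from h import *
go((.5408,.1227,.062),145.5,20,1)"
```

```text
t: 13.5
eef_pos: [0.5264, 0.1337, 0.07]
eef_rot: [[0.283, -0.565, -0.775], [-0.192, -0.825, 0.531], [-0.94, -0.001, -0.342]]
wrist_force: [-0.6, 0.3, -1.0]
width: 0.637
grip_force: 30.0
d [0.0137 0.0009 0.0048] w [0.0012 0.0002 0.0016] tcp [0.5261 0.1328 0.0555]
```

```bash
python3 -m inch '[{"dx":0.004,"dy":0.0005,"dz":0.0013,"ax":0,"ay":0,"az":0},{"dx":0.008,"dy":0.0005,"dz":0.0027,"ax":0,"ay":0,"az":0},{"dx":0.011,"dy":0.0005,"dz":0.0038,"ax":0,"ay":0,"az":0},{"dx":0.013,"dy":0.0005,"dz":0.0045,"ax":0,"ay":0,"az":0},{"dx":0.013,"dy":0.0005,"dz":0.0045,"ax":0,"ay":0,"az":0},{"dx":0.013,"dy":0.0005,"dz":0.0045,"ax":0,"ay":0,"az":0}]'; python3 - <<'E'
from h import *
print(monitor.get_state()['ft_torque'])
im,d=get_image('side');cv2.imwrite('pics/s4.png',cv2.resize(im[165:225,215:295],(800,600),interpolation=cv2.INTER_CUBIC)[...,::-1]);np.save('s4.npy',d)
E
```

```text
t: 14.0
eef_pos: [0.5258, 0.1336, 0.0556]
eef_rot: [[0.281, -0.565, -0.776], [-0.192, -0.825, 0.531], [-0.94, -0.001, -0.34]]
wrist_force: [0.7, 0.4, 3.4]
width: 0.639
grip_force: 30.0
[-0.01203704  0.00528785 -0.09612553]
```

View pics/s4.png

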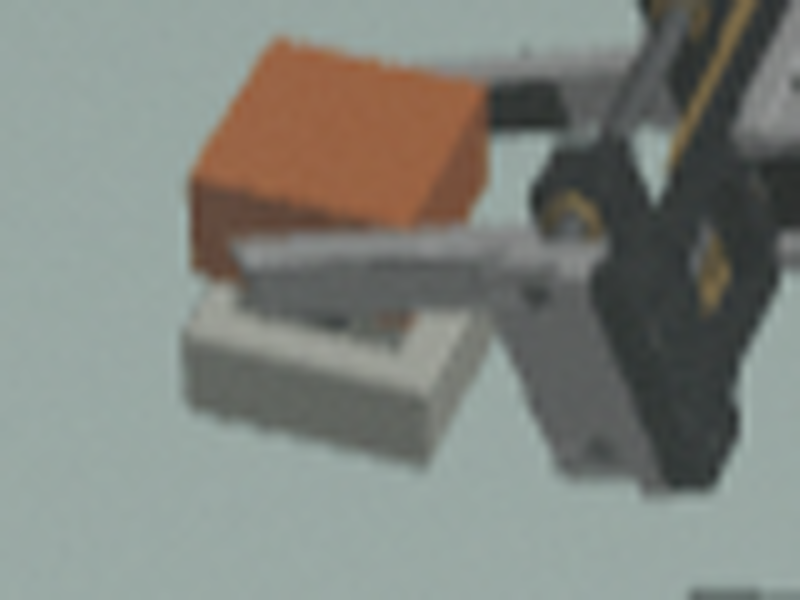

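```bash
python3 -m inch '[{"dx":0,"dy":0,"dz":0,"ax":0,"ay":0,"az":0},{"dx":0,"dy":0,"dz":0,"ax":0,"ay":0,"az":0},{"dx":0,"dy":0,"dz":0,"ax":0,"ay":0,"az":0},{"dx":0,"dy":0,"dz":0,"ax":0,"ay":0,"az":0},{"dx":0,"dy":0,"dz":-0.03,"ax":0,"ay":0,"az":0},{"dx":0,"dy":0,"dz":-0.06,"ax":0,"ay":0,"az":0},{"dx":0,"dy":0,"dz":-0.09,"ax":0,"ay":0,"az":0},{"dx":-0.03,"dy":0,"dz":-0.11,"ax":0,"ay":0,"az":0},{"dx":-0.06,"dy":0,"dz":-0.12,"ax":0,"ay":0,"az":0},{"dx":-0.09,"dy":0,"dz":-0.12,"ax":0,"ay":0.1,"az":0},{"dx":-0.09,"dy":0,"dz":-0.12,"ax":0,"ay":0.2,"az":0}]' 0.085; python3 - <<'E'
from h import *
im,d=get_image('side');cv2.imwrite('pics/s5.png',cv2.resize(im[165:225,215:295],(800,600),interpolation=cv2.INTER_CUBIC)[...,::-1]);P=cloud('side',d)
m=(im[...,0].astype(int)-im[...,2]>25);b=np.zeros_like(m);b[160:215,225:275]=1;m&=b
Q=P[m&(P[...,2]>.06)]
T=Q[Q[:,2]>np.percentile(Q[:,2],95)-.008]
print(len(T),np.percentile(T[:,2],[5,50,95]),cv2.minAreaRect((T[:,:2]*1000).astype(np.float32)),np.linalg.lstsq(np.c_[T[:,:2],np.ones(len(T))],T[:,2],rcond=None)[0])
show();go((.5395,.124,.11),145.5,90,1,off=0)
E
```

```text
t: 14.97
eef_pos: [0.5942, 0.0865, 0.1827]
eef_rot: [[0.434, -0.565, -0.702], [-0.295, -0.825, 0.481], [-0.851, -0.002, -0.525]]
wrist_force: [1.9, 0.4, 0.2]
width: 0.905
grip_force: 0.0
409 [0.07631139 0.08014426 0.08254302] ((438.8695373535156, -255.84622192382812), (858.9569091796875, 74.05306243896484), 75.27134704589844) [-0.1039108  -0.68261801  0.21833583]
t 15.02 q [-11.1  48.7  54.6  25.6 129.1 119.4] p [0.5942 0.0876 0.1872] R [[0.445, -0.563, -0.697], [-0.297, -0.827, 0.478], [-0.845, -0.006, -0.535]] f [1.2 0.7 1.8] w 0.085 0.0
d [0.0301 0.0011 0.0968] w [-0.0033  1.0066  0.0073] tcp [0.5395 0.124  0.11  ]
```

View pics/s5.png

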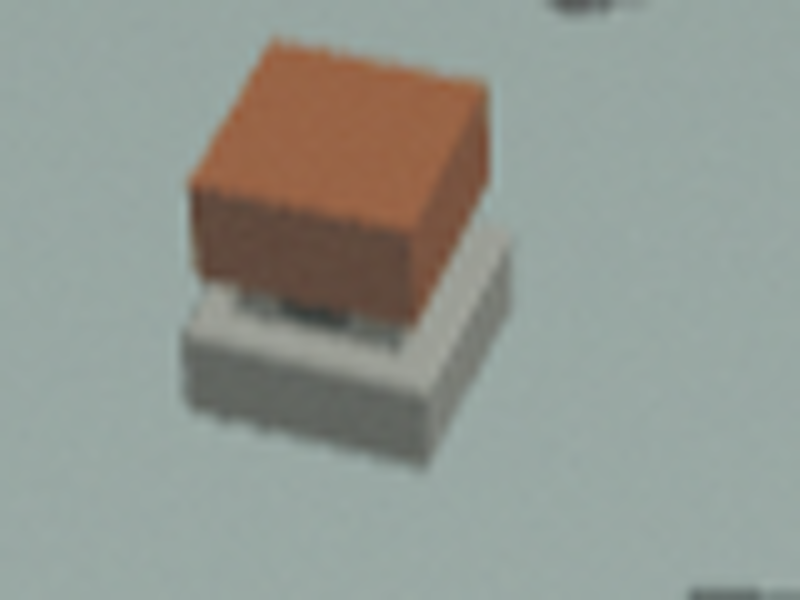

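The lid sits level and square on the catches, with its top near 80 mm. Next I'll close the fingers and come in straight above it.

```bash
python3 -m inch '[{"dx":0.03,"dy":0.001,"dz":0.097,"ax":-0.003,"ay":1.007,"az":0.007},{"dx":0.03,"dy":0.001,"dz":0.097,"ax":-0.003,"ay":1.007,"az":0.007},{"dx":0.03,"dy":0.001,"dz":0.097,"ax":-0.003,"ay":1.007,"az":0.007},{"dx":0.03,"dy":0.001,"dz":0.097,"ax":-0.003,"ay":1.007,"az":0.007},{"dx":0.03,"dy":0.001,"dz":0.097,"ax":-0.003,"ay":1.007,"az":0.007},{"dx":0.03,"dy":0.001,"dz":0.097,"ax":-0.003,"ay":1.007,"az":0.007},{"dx":0.03,"dy":0.001,"dz":0.097,"ax":-0.003,"ay":1.007,"az":0.007},{"dx":0.03,"dy":0.001,"dz":0.097,"ax":-0.003,"ay":1.007,"az":0.007},{"dx":0.03,"dy":0.001,"dz":0.097,"ax":-0.003,"ay":1.007,"az":0.007},{"dx":0.03,"dy":0.001,"dz":0.097,"ax":-0.003,"ay":1.007,"az":0.007},{"dx":0.03,"dy":0.001,"dz":0.097,"ax":-0.003,"ay":1.007,"az":0.007},{"dx":0.03,"dy":0.001,"dz":0.097,"ax":-0.003,"ay":1.007,"az":0.007}]' 0; python3 -c "
from h import *
show();go((.5395,.124,.084),145.5,90,1,off=0)"
```

```text
t: 16.02
eef_pos: [0.5389, 0.1235, 0.1035]
eef_rot: [[0.822, -0.569, -0.018], [-0.569, -0.822, 0.005], [-0.018, 0.007, -1.0]]
wrist_force: [0.1, 0.4, 0.3]
width: 0.086
grip_force: 0.0
t 16.02 q [  5.4  18.8  97.2   0.4  65.  130. ] p [0.5389 0.1235 0.1035] R [[0.822, -0.569, -0.018], [-0.569, -0.822, 0.005], [-0.018, 0.007, -1.0]] f [0.1 0.4 0.3] w 0.0081 0.0
d [ 0.0006 -0.0009  0.0194] w [ 0.0065  0.0177 -0.0038] tcp [0.5395 0.124  0.084 ]
```

```bash
python3 -m inch '[{"dx":0,"dy":0,"dz":0.008,"ax":0,"ay":0,"az":0},{"dx":0,"dy":0,"dz":0.016,"ax":0,"ay":0,"az":0},{"dx":0,"dy":0,"dz":0.019,"ax":0,"ay":0,"az":0},{"dx":0,"dy":0,"dz":0.019,"ax":0,"ay":0,"az":0},{"dx":0,"dy":0,"dz":0.019,"ax":0,"ay":0,"az":0}]';python3 -m inch '[{"dx":0,"dy":0,"dz":0.001,"ax":0,"ay":0,"az":0},{"dx":0,"dy":0,"dz":0.003,"ax":0,"ay":0,"az":0},{"dx":0,"dy":0,"dz":0.005,"ax":0,"ay":0,"az":0},{"dx":0,"dy":0,"dz":0.005,"ax":0,"ay":0,"az":0},{"dx":0,"dy":0,"dz":0.005,"ax":0,"ay":0,"az":0}]'
```

```text
t: 16.43
eef_pos: [0.537, 0.1239, 0.0844]
eef_rot: [[0.822, -0.569, -0.018], [-0.569, -0.822, 0.004], [-0.017, 0.007, -1.0]]
wrist_force: [0.1, 0.5, -0.7]
width: 0.003
grip_force: 0.0
t: 16.85
eef_pos: [0.5377, 0.1243, 0.0808]
eef_rot: [[0.823, -0.568, -0.015], [-0.568, -0.823, 0.004], [-0.014, 0.005, -1.0]]
wrist_force: [0.5, -0.9, 2.3]
width: 0.003
grip_force: 1.2
```

```bash
python3 -m inch '[{"dx":0,"dy":0,"dz":0.001,"ax":0,"ay":0,"az":0},{"dx":0,"dy":0,"dz":0.002,"ax":0,"ay":0,"az":0},{"dx":0,"dy":0,"dz":0.004,"ax":0,"ay":0,"az":0},{"dx":0,"dy":0,"dz":0.004,"ax":0,"ay":0,"az":0},{"dx":0,"dy":0,"dz":0.004,"ax":0,"ay":0,"az":0}]';python3 -m inch '[{"dx":0,"dy":0,"dz":0.001,"ax":0,"ay":0,"az":0},{"dx":0,"dy":0,"dz":0.002,"ax":0,"ay":0,"az":0},{"dx":0,"dy":0,"dz":0.003,"ax":0,"ay":0,"az":0},{"dx":0,"dy":0,"dz":0.003,"ax":0,"ay":0,"az":0},{"dx":0,"dy":0,"dz":0.003,"ax":0,"ay":0,"az":0}]'
```

```text
t: 17.27
eef_pos: [0.539, 0.1245, 0.0782]
eef_rot: [[0.823, -0.568, -0.011], [-0.568, -0.823, 0.005], [-0.012, 0.003, -1.0]]
wrist_force: [0.8, 0.0, 9.7]
width: 0.002
grip_force: 4.6
t: 17.68
eef_pos: [0.539, 0.1245, 0.0753]
eef_rot: [[0.823, -0.568, -0.011], [-0.568, -0.823, 0.005], [-0.012, 0.003, -1.0]]
wrist_force: [0.6, -0.7, 9.4]
width: 0.004
grip_force: 4.8
```

```bash
python3 -m inch '[{"dx":0,"dy":0,"dz":0.001,"ax":0,"ay":0,"az":0},{"dx":0,"dy":0,"dz":0.002,"ax":0,"ay":0,"az":0},{"dx":0,"dy":0,"dz":0.003,"ax":0,"ay":0,"az":0},{"dx":0,"dy":0,"dz":0.003,"ax":0,"ay":0,"az":0}]';python3 -m inch '[{"dx":0,"dy":0,"dz":0.001,"ax":0,"ay":0,"az":0},{"dx":0,"dy":0,"dz":0.002,"ax":0,"ay":0,"az":0},{"dx":0,"dy":0,"dz":0.003,"ax":0,"ay":0,"az":0},{"dx":0,"dy":0,"dz":0.003,"ax":0,"ay":0,"az":0}]'
```

```text
t: 18.02
eef_pos: [0.5387, 0.1245, 0.0719]
eef_rot: [[0.823, -0.568, -0.012], [-0.568, -0.823, 0.005], [-0.012, 0.003, -1.0]]
wrist_force: [0.5, -0.5, 7.5]
width: 0.004
grip_force: 3.9
t: 18.35
eef_pos: [0.5376, 0.1243, 0.0679]
eef_rot: [[0.823, -0.568, -0.014], [-0.568, -0.823, 0.004], [-0.014, 0.005, -1.0]]
wrist_force: [1.6, 0.2, -0.2]
width: 0.005
grip_force: 0.5
```

```bash
python3 -m inch '[{"dx":0,"dy":0,"dz":0.001,"ax":0,"ay":0,"az":0},{"dx":0,"dy":0,"dz":0.002,"ax":0,"ay":0,"az":0},{"dx":0,"dy":0,"dz":0.002,"ax":0,"ay":0,"az":0},{"dx":0,"dy":0,"dz":0.002,"ax":0,"ay":0,"az":0}]'
```

```text
t: 18.68
eef_pos: [0.5363, 0.1244, 0.0647]
eef_rot: [[0.823, -0.568, -0.018], [-0.568, -0.823, 0.004], [-0.017, 0.007, -1.0]]
wrist_force: [-0.1, 0.5, -0.4]
width: 0.001
grip_force: 0.0
```

```bash
python3 -m inch '[{"dx":0.002,"dy":-0.002,"dz":0,"ax":0,"ay":0,"az":0},{"dx":0.002,"dy":-0.002,"dz":0.001,"ax":0,"ay":0,"az":0},{"dx":0.002,"dy":-0.002,"dz":0.002,"ax":0,"ay":0,"az":0},{"dx":0.002,"dy":-0.002,"dz":0.002,"ax":0,"ay":0,"az":0},{"dx":0.002,"dy":-0.002,"dz":0.002,"ax":0,"ay":0,"az":0},{"dx":0.002,"dy":-0.002,"dz":0.002,"ax":0,"ay":0,"az":0}]'
```

```text
t: 19.18
eef_pos: [0.5404, 0.1249, 0.0643]
eef_rot: [[0.823, -0.568, -0.015], [-0.568, -0.823, 0.004], [-0.014, 0.005, -1.0]]
wrist_force: [-1.1, 1.1, 5.0]
width: 0.005
grip_force: 2.9
```

```bash
python3 -m inch '[{"dx":0,"dy":0,"dz":0.001,"ax":0,"ay":0,"az":0},{"dx":0,"dy":0,"dz":0.002,"ax":0,"ay":0,"az":0},{"dx":0,"dy":0,"dz":0.002,"ax":0,"ay":0,"az":0},{"dx":0,"dy":0,"dz":0.002,"ax":0,"ay":0,"az":0},{"dx":0,"dy":0,"dz":0.002,"ax":0,"ay":0,"az":0},{"dx":0,"dy":0,"dz":0.002,"ax":0,"ay":0,"az":0}]'
```

```text
t: 19.68
eef_pos: [0.5404, 0.125, 0.0642]
eef_rot: [[0.823, -0.568, -0.014], [-0.568, -0.823, 0.004], [-0.014, 0.004, -1.0]]
wrist_force: [-4.1, -0.6, 15.8]
width: 0.001
grip_force: 8.4
```

```bash
python3 -m inch '[{"dx":-0.001,"dy":0.001,"dz":-0.001,"ax":0,"ay":0,"az":0},{"dx":-0.001,"dy":0.001,"dz":-0.001,"ax":0,"ay":0,"az":0},{"dx":-0.001,"dy":0.001,"dz":-0.001,"ax":0,"ay":0,"az":0},{"dx":-0.001,"dy":0.001,"dz":-0.001,"ax":0,"ay":0,"az":0},{"dx":-0.001,"dy":0.001,"dz":-0.001,"ax":0,"ay":0,"az":0},{"dx":-0.001,"dy":0.001,"dz":-0.001,"ax":0,"ay":0,"az":0}]'; python3 -c "
from h import *
im,d=get_image('side');cv2.imwrite('pics/s6.png',cv2.resize(im[165:225,215:295],(800,600),interpolation=cv2.INTER_CUBIC)[...,::-1]);show()
get_image('side');show()"
```

```text
t: 20.18
eef_pos: [0.54, 0.1249, 0.0642]
eef_rot: [[0.823, -0.568, -0.012], [-0.568, -0.823, 0.005], [-0.013, 0.003, -1.0]]
wrist_force: [-0.5, -0.2, 11.3]
width: 0.006
grip_force: 5.2
t 20.23 q [  5.6  21.  100.3   0.4  59.4 130. ] p [0.54   0.1249 0.0642] R [[0.823, -0.568, -0.012], [-0.568, -0.823, 0.005], [-0.013, 0.003, -1.0]] f [-0.8  0.9 10.2] w 0.0005 5.183293868321925
t 20.28 q [  5.6  21.  100.3   0.4  59.4 130. ] p [0.5401 0.1249 0.0642] R [[0.823, -0.568, -0.012], [-0.568, -0.823, 0.005], [-0.013, 0.003, -1.0]] f [-0.7  0.5 10.6] w 0.0004 5.183479897677898
```

View pics/s6.png

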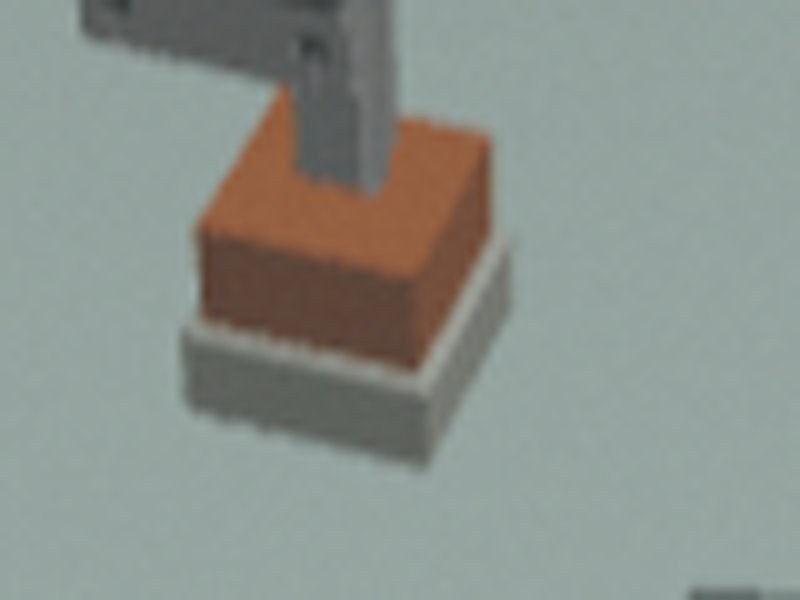

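The lid is fully home on the foot with its sides in line, and the arm is holding a steady push of about 10.5 N.

```bash
python3 -c "
from cell import ticket
print(ticket.close_job())"
```

```text
the job is handed in; nothing more can be done
None
```

The large orange lid was turned over, snapped fully home on the pot (top at 64 mm, sides in line) and handed in at about 20 s of the 72 s limit, with the arm still pressing straight down at about 10.5 N; nothing else was touched as far as the pictures and forces showed, though I took no final picture of the whole table.

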